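# Bring the slide under the lens and open the lamp shutter

## Robot

A 7-joint arm with a two-finger parallel gripper is mounted at the origin on the work surface. World frame = base frame: x ahead of the robot, y to its left, z up, the work surface at z = 0. Lengths are in m, angles in degrees, forces in N, time in s.
With the tool pointing down it reaches from about 0.4 to 0.875 m from the base axis. Payload 6.5 kg.
Tool frame: the origin (TCP) lies at the very end of the fingers, on their centre line; the grasp point (between the pads) lies 19 mm behind it; x points along the fingers, z is the direction in which the jaws open and shut, and the axes are right-handed (so a half turn about x gives the same grasp; the last joint's range is limited). The gripper opens to 85 mm and grips with 20 to 120 N. Pads are 22 mm wide; open, the fingers measure 114 mm over their backs; the gripper's body (76 mm by 85 mm) begins 54 mm behind the grasp point. The pads swing forward as they close: fully open they stand 13 mm farther back than shut.
Start: joints at [-74.668, 30.733, -0.252, 88.115, 0.149, 61.152, -4.079], TCP at [0.213, 0.614, 0.231] pointing down, gripper open.
Joint ranges: [-154.64, 154.64], [-21.42, 123.67], [-72.66, 72.17], [13.99, 137.28], [-74.86, 254.86], [10.95, 109.41], [-158.01, 158.01]. Speed limits (degrees/s): [136.94, 136.94, 180, 180, 180, 180, 180].

## Interface

Orientations are given as a 3x3 rotation matrix whose columns are the frame's x, y, z axes.
In Python, from bench import manip gives the robot as it stands. The module is installed in compiled form; this text tells all that it offers.
- The arm moves only by the tool arm_command, never from a script. Its argument "series" is a list of rows, each a list of 5 numbers: the shift along the tool's x, y, z in cm, then the turn about the tool's x in degrees, then the finger opening in cm, from 0 to 8.54. A call has 1 to 20 rows; each row is the pose to reach, as a shift and turn from the pose commanded when the call began, along the tool's axes at that moment; what a row does not reach only later rows make up. A row lasts 1/10 s, in which the tool goes at most 50 mm and 8.59 degrees, less where a joint would pass 70% of its speed; a pose out of reach is approached as far as the arm can. A call with a gripper value outside its range is refused whole. The fingers move at their own pace and stop on an object; "force" is the grip in N (left out, the last holds). Time passes only in rows, so rows that repeat a pose let the fingers close. It gives the time, the measured TCP pose, the force and the opening at its end, in the units of the state.
- manip.get_obs(): the state, without advancing time (a new reading comes with each control period).
- manip.camera(name): name is "side" or "top" or "wrist"; returns the picture (480x640x3 uint8, red, green, blue); there is no depth.
- manip.get_calibration(name): a dict with "vfov" (degrees; the focal length in pixels is half the picture's height over the tangent of half this angle, whatever the lens; pixels are square), "cx", "cy" (the principal point, pixels), "k1" (the pictures are not rectified: a ray, as slopes to the right and down, at radius r is drawn at 1 + k1 r^2 times it, then the intrinsics apply), "R" (3x3) and "t" (3): a world point X has camera coordinates R X + t. Camera axes: x right, y down, z forward; pixel columns grow to the right and rows downward; lengths in m; the calibration is good to about 2 mm. A picture is of the moment at which its call begins: read the wrist's pose just before it. get_calibration takes no time and is no camera call; for the wrist camera it gives the pose at the moment of the call.
- manip.job_done(): hands the job in, once; it reports no verdict.
Trained networks look in the newest picture that a camera, given by its name, has taken for a name from the list of things; names that differ only in an ending like _2 or _b are one class to them, and where a whole thing is asked for, a point or a joint stands for the part that bears it (a point fixed in the world has none). Each returns a list of dicts, best first, with "score" (0 to 1); they miss things now and then, are a little off and sometimes report something else, mostly with a low value. They report only what shows in the picture. A call takes as long as a camera call. They do not tell look-alikes from the thing itself.
- manip.find_in(target, camera): "box" ([centre column, centre row, width, height] as shares, 0 to 1, of the picture: columns of its width, rows of its height, round what is visible of it).
- manip.masks_of(target, camera): "region" (480x640 bool, what is visible of it) and "box" ([centre column, centre row, width, height] as shares, 0 to 1, of the picture: columns of its width, rows of its height, round what is visible of it).
The state is a dict: "time_s": time; "joints": joint angles; "qvel": joint speeds; "joint_torque": joint torques, N m; "tool_pos": TCP position; "tcp_rot": TCP orientation; "ft_force": force on the tool from outside, world axes, zero at the start; "moment": the same for the moment, N m; "opening": finger opening in m.
Only numpy, scipy, OpenCV 4.12 (cv2) and the standard library are available. Lean on these libraries where they do the work, as an engineer would, in place of code of your own. Each camera call takes 0.05 s, during which the arm holds its last target.

## Task

With the fingertips, gently push a spoke of the slide carousel round until the glass slide in the tray is centred under the lens and at rest. Only then gently push the lever on top of the lamp box right across to its other stop, to open the shutter. Everything is only pushed: do not clamp hard on anything, lift the carousel off its spindle or fling it round; leave the other things on the bench where they are, and finish clear of everything.

Things in the scene. Friction and masses are not known exactly. Their poses are not given: they have to be found in the camera images.
- station: The viewing station, fixed to the bench: grey foot, steel column with the lens, and the carousel on its spindle. Origin on the carousel axis at bench height; +x points level to the lens.
- lamp_box: The lamp box with the shutter lever, fixed to the bench: 130 x 90 mm, 72 mm tall. Origin under its centre; +x points to its back, where a 38 mm dark nozzle stands out 30 mm; the lever is near the front.
- hub (a point): On the vertical axis of the slide carousel at the mid height of its spokes, 75 mm above the bench; fixed to the station's grey foot (a disc of 72 mm radius, 14 mm high). +x of its frame points level to the lens and its column. The round hub of the carousel is 52 mm across, its top at 91 mm.
- slide (a point): Centre of the glass slide (76 x 26 mm) fixed in the carousel's one flat tray, 85 mm from the axis, at 77 mm height; turns with the carousel. The tray is 36 mm wide and reaches from 45 to 129 mm from the axis. +x of its frame points outward along the tray.
- spoke_opposite (a point): Point on the centre line of the round steel spoke opposite the tray, 85 mm from the axis. Two more such spokes stand at 90 degrees to it and to the tray. Spokes are 12 mm thick, each ending in an 18 mm ball at 108 mm from the axis; at least 50 mm of free height under them over the foot.
- lens (a point): Centre of the lower mouth of the fixed lens, 115 mm above the bench, 85 mm from the carousel axis. Its tube is 30 mm across and 88 mm tall, on a bracket from a steel column 239 mm tall that stands 175 mm from the axis on the same side. Tray and spokes pass freely under the lens.
- carousel (a joint): Turn of the carousel in rad, counter-clockwise from above positive; the slide is centred under the lens at 0 and at every whole turn (6.283). It turns freely both ways, needs about 1 N at a spoke and stays where it is left.
- lift (a joint): How far the carousel has been raised off its seat, in m; 0 is seated. It only rests on its spindle (about 0.6 kg) and would come up if lifted.
- lever_pivot (a point): On the vertical axis of the shutter lever at the lever's mid height (88 mm), near the front edge of the top of the grey lamp box (130 x 90 mm, top at 72 mm). +x of its frame points to the back of the box; the front face is 20 mm in front of the pivot. The similar box on the other side of the carousel has no lever.
- lever_tip (a point): Centre of the lever's black end pin (16 mm across, 22 mm tall), 79 mm from the pivot, at 88 mm height. The lever is a steel bar 10 mm wide and 10 mm thick that overhangs the front of the box, 83 mm free under the bar there.
- shutter (a joint): Angle of the shutter lever in rad: 0 at the shut stop, 1.2 at the open stop; grows counter-clockwise from above. It points 0.6 rad to one side of straight forward when shut, 0.6 rad to the other when open. Needs about 1 N at the tip and stays where it is left. The stops are firm.
- slide_box_c (a point): Bystander, loose, to be left alone: closed grey plastic slide box, 85 x 32 x 28 mm; point at its centre.
- vial_c (a point): Bystander, loose, to be left alone: amber glass vial, 26 mm across, 58 mm tall; point at its centre.
- dishes_c (a point): Bystander, loose, to be left alone: stack of clear dishes, 90 mm across, 44 mm tall; point at its centre.
- beaker_c (a point): Bystander, loose, to be left alone: open glass beaker, 68 mm across, 85 mm tall; point at its centre.
- bottle_c (a point): Bystander, loose, to be left alone: white plastic bottle, 60 mm across, 130 mm tall; point at its centre.
- tip_box_c (a point): Bystander, loose, to be left alone: closed box of pipette tips, grey below and clear above, 120 x 80 x 55 mm; point at its centre.
Things that resemble listed ones, but are neither listed nor needed, are in the scene too. Leave any green or orange look-alike of the lamp_box alone.

How it is judged (in metres and radians):
On the way, in this order (a step that is already met when the one before it is completed fails the run):
1. the slide is at rest, centred under the lens, the shutter still shut (horizontal distance between slide and lens below 0.007 m and velocity of joint carousel between -0.1 and 0.1 rad/s and value of joint shutter below 0.4 rad), for 0.2 s.
2. the shutter lever is at its open stop, the slide still under the lens (horizontal distance between slide and lens below 0.007 m and value of joint shutter above 1.08 rad), for 0.2 s.
At the end, for the whole second after the job is handed in: The slide's centre is within 7 mm (seen from above) of the lens's axis and at rest, the carousel seated on its spindle (within 3 mm), and the shutter lever within 0.12 rad of its open stop (all of step 2 and velocity of joint carousel between -0.1 and 0.1 rad/s and value of joint lift below 0.003 m); the robot touches nothing.
It fails at once if the carousel is lifted off its seat (value of joint lift above 0.005 m).
It fails at once if the carousel is flung round (faster than 4 rad/s) (velocity of joint carousel above 4 rad/s or velocity of joint carousel below -4 rad/s).
It fails at once if the shutter is opened while the slide is not under the lens (value of joint shutter above 0.4 rad and horizontal distance between slide and lens above 0.01 m).
It fails at once if the carousel, the lever or what carries them is gripped or pressed hard (over 30 N from the fingers) (contact force between the fingers and station above 30 N or contact force between the fingers and lamp_box above 30 N).
It fails at once if a loose bystander is moved by more than 20 mm (distance of any of slide_box_c, vial_c, dishes_c, beaker_c, bottle_c, tip_box_c from where it was at the start of the episode above 0.02 m).
It also fails if it takes over 72 s, if anything falls off the work surface, if the arm or the gripper's body presses on something with over 40 N, if the wrist force passes 120 N, or if a joint passes its speed limit or range.

## Working session

There is one attempt and no reset: what is moved stays moved. The work goes in short steps, Python scripts to look and compute and a tool call to move; the robot and the scene stay as the last step left them, time stands still between calls to the robot, and variables do not carry over. Pictures are saved under pics/ and viewed, and the job is handed in when it is done.

Besides the shell and the picture viewer there is one more tool, called after ">>>" in YAML: its name, and indented under it one key for each argument. arm_command: Moves the arm, as the interface text tells. Its arguments: {"type":"object","properties":{"series":{"type":"array"},"force":{"type":"number"}},"required":["series"]}

```bash
mkdir -p pics
cat > h.py <<'E'
import numpy as np, cv2
from bench import manip
def snap(n,f):
    im=manip.camera(n); cv2.imwrite('pics/'+f,im[:,:,::-1]); return im
def K(c):
    f=240/np.tan(np.radians(c['vfov'])/2); return np.array([[f,0,c['cx']],[0,f,c['cy']],[0,0,1]])
def D(c): 
    return np.array([c['k1'],0,0,0,0.])
def onplane(c,uv,z):
    p=cv2.undistortPoints(np.array(uv,float).reshape(-1,1,2),K(c),D(c)).reshape(-1,2)
    R=np.array(c['R']);t=np.array(c['t']);C=-R.T@t
    d=np.c_[p,np.ones(len(p))]@R
    return C+d*((z-C[2])/d[:,2])[:,None]
def proj(c,X):
    R=np.array(c['R']);t=np.array(c['t'])
    return cv2.projectPoints(np.array(X,float).reshape(-1,1,3),cv2.Rodrigues(R)[0],t,K(c),D(c))[0].reshape(-1,2)
E
python3 - <<'E'
from h import *
o=manip.get_obs(); print(o['time_s'],o['tool_pos'],np.round(o['tcp_rot'],3),o['opening'])
for n in ['side','top','wrist']:
    snap(n,n+'0.png'); c=manip.get_calibration(n); print(n,c['vfov'],c['k1'],-np.array(c['R']).T@np.array(c['t']),np.round(c['R'],2).tolist())
E
```

```text
0.0 [0.21279432 0.61352042 0.23042207] [[-0.    -0.945  0.328]
 [-0.002  0.328  0.945]
 [-1.    -0.    -0.002]] 0.08538131572771418
side 56.02694993292613 -0.06370811665598322 [ 0.10717863 -0.73007847  0.98108961] [[0.9, -0.44, 0.02], [-0.3, -0.65, -0.7], [0.32, 0.62, -0.72]]
top 54.88284249130961 -0.08769141232422496 [0.19100626 0.0357288  1.49404266] [[0.06, -1.0, -0.0], [-0.97, -0.06, -0.23], [0.23, 0.02, -0.97]]
wrist 59.13638525850054 -0.007510114098361883 [0.14255633 0.63909318 0.37288079] [[0.33, 0.94, -0.0], [0.9, -0.31, 0.3], [0.28, -0.1, -0.95]]
```

View pics/side0.png

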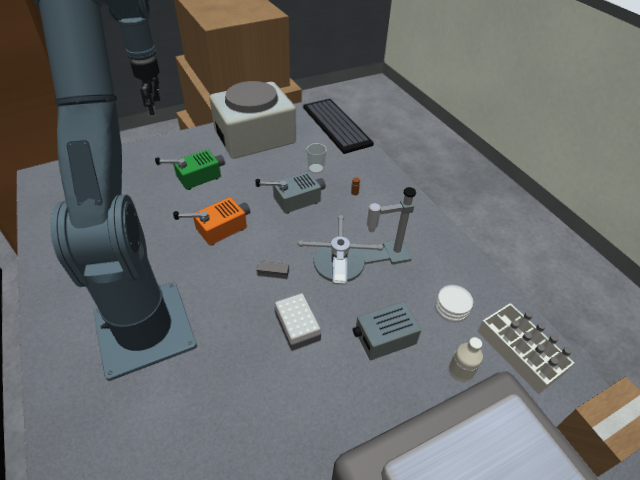

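View pics/top0.png

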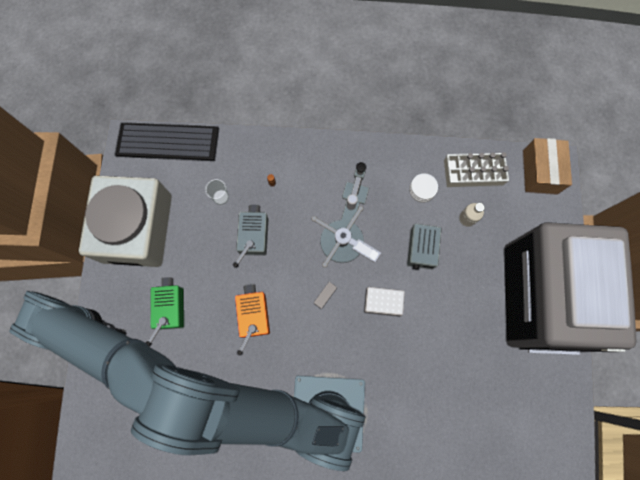

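View pics/wrist0.png

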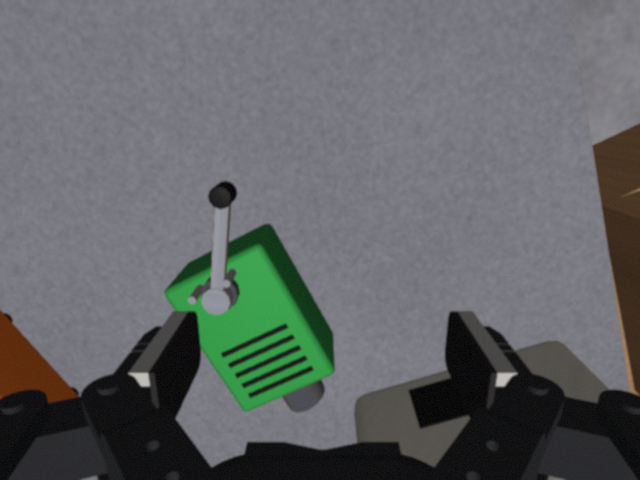

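Run:
```python
from h import *
im=snap('top','top1.png'); s=snap('side','side1.png')
cv2.imwrite('pics/topc.png',cv2.resize(im[140:320,200:460,::-1],None,fx=3,fy=3,interpolation=cv2.INTER_CUBIC))
cv2.imwrite('pics/sidec.png',cv2.resize(s[160:300,230:430,::-1],None,fx=4,fy=4,interpolation=cv2.INTER_CUBIC))
for n in ['top','side']:
  c=manip.get_calibration(n)
  for t,z in [('hub',.091),('slide',.077),('lens',.115),('lever_tip',.099),('lever_pivot',.09),('lamp_box',.072),('spoke_opposite',.075),('vial_c',.03),('beaker_c',.04),('slide_box_c',.028),('dishes_c',.04),('bottle_c',.065),('tip_box_c',.05)]:
    for d in manip.find_in(t,n)[:4]:
      b=np.array(d['box'])*[640,480,640,480]; print(n,t,round(d['score'],2),b.round(1),onplane(c,b[:2],z).round(3))
```

```text
top hub 0.59 [346.7 214.3  66.4 110.3] [[ 0.614 -0.023  0.091]]
top slide 0.95 [344.8 237.1  62.2  64.7] [[ 0.543 -0.021  0.077]]
top slide 0.72 [325.8 295.7  21.2  27.7] [[0.354 0.028 0.077]]
top lens 0.71 [346.  215.5  66.2 101.6] [[ 0.603 -0.02   0.115]]
top lever_tip 0.69 [246.3 342.5  17.2  30. ] [[0.198 0.255 0.099]]
top lever_pivot 0.85 [165.  310.4  43.2  65.9] [[0.277 0.515 0.09 ]]
top lever_pivot 0.82 [253.4 317.6  45.3  68. ] [[0.273 0.242 0.09 ]]
top lever_pivot 0.57 [252.4 234.2  30.   61.5] [[0.531 0.269 0.09 ]]
top lamp_box 0.93 [251.3 237.4  35.3  63.5] [[0.525 0.274 0.072]]
top lamp_box 0.65 [252.7 320.1  37.4  68.2] [[0.267 0.246 0.072]]
top lamp_box 0.55 [166.5 310.7  41.1  65.3] [[0.277 0.516 0.072]]
top spoke_opposite 0.67 [347.1 240.1  67.4  64.9] [[ 0.534 -0.029  0.075]]
top vial_c 0.44 [272.6 178.3  16.3  11. ] [[0.744 0.229 0.03 ]]
top beaker_c 0.68 [218.4 191.   23.5  23.6] [[0.685 0.405 0.04 ]]
top slide_box_c 0.78 [325.8 297.   18.9  22.8] [[0.356 0.027 0.028]]
top dishes_c 0.59 [424.8 186.9  27.7  25.9] [[ 0.741 -0.282  0.04 ]]
top bottle_c 0.92 [469.8 21
[... 915 characters left out ...]
233 0.072]]
side lamp_box 0.87 [290.4 192.3  70.9  44.6] [[0.513 0.249 0.072]]
side lamp_box 0.45 [341.8 249.1  81.3  71.4] [[ 0.545 -0.026  0.072]]
side spoke_opposite 0.7 [340.7 254.7  87.5  74.1] [[ 0.532 -0.045  0.075]]
side vial_c 0.67 [355.3 186.8   9.3  16.2] [[0.736 0.231 0.03 ]]
side beaker_c 0.73 [314.8 155.9  14.7  27.3] [[0.682 0.428 0.04 ]]
side slide_box_c 0.83 [271.9 271.1  33.5  17.2] [[0.356 0.017 0.028]]
side bottle_c 0.75 [465.3 361.9  33.7  45.7] [[ 0.64  -0.441  0.065]]
side bottle_c 0.3 [291.2 194.5  72.   40.7] [[0.514 0.246 0.065]]
side tip_box_c 0.75 [298.  324.5  46.4  52.3] [[ 0.344 -0.181  0.05 ]]
side tip_box_c 0.26 [272.4 185.5  30.9  10.7] [[0.484 0.328 0.05 ]]
```

View pics/topc.png

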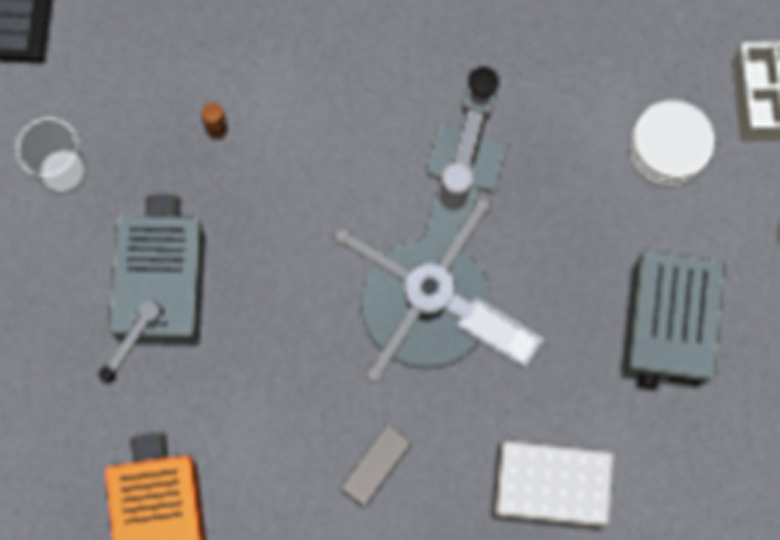

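View pics/sidec.png

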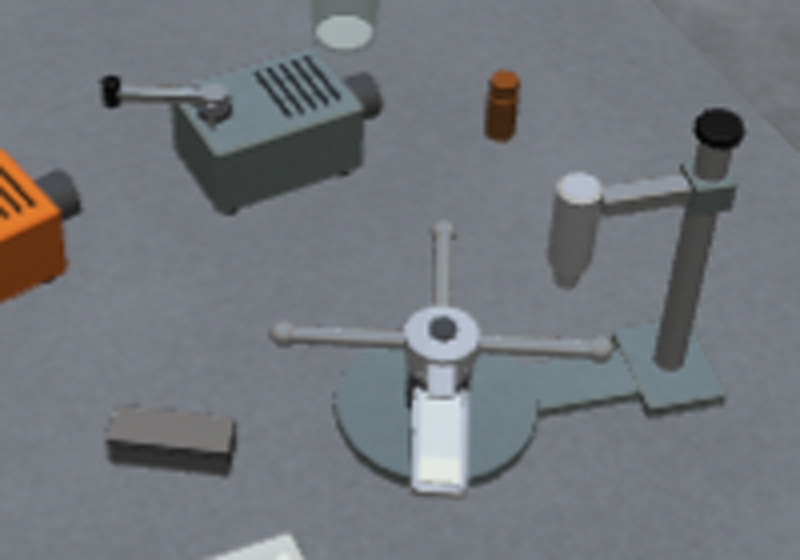

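Run:
```python
from h import *
ct=manip.get_calibration('top'); cs=manip.get_calibration('side')
P={}
def p(n,t,s,z):
  a=onplane(ct,np.array(t)/3+[200,140],z)[0]
  b=onplane(cs,np.array(s)/4+[230,160],z)[0] if s else a*np.nan
  print(n,a.round(4),b.round(4)); P[n]=np.nanmean([a,b],axis=0)
p('hub',(429,287),(443,328),.091)
p('bA',(341,236),(442,229),.079)
p('bLens',(484,203),(602,347),.079)
p('bNear',(375,377),(281,332),.079)
p('trayend',(529,352),(440,486),.077)
p('lens',(457,177),(579,186),.203)
p('lensmouth',(457,198),(568,278),.115)
p('col',(483,80),(720,124),.239)
p('pivot',(149,310),(214,96),.099)
p('tip',(107,374),(110,82),.099)
h=P['hub']
for k in P:
  d=P[k]-h; print(k,np.hypot(*d[:2]).round(4),np.degrees(np.arctan2(d[1],d[0])).round(2))
d=P['tip']-P['pivot'];print(np.hypot(*d[:2]),np.degrees(np.arctan2(d[1],d[0])))
```

```text
hub [ 0.5436 -0.0149  0.091 ] [ 0.5457 -0.0164  0.091 ]
bA [0.5967 0.0806 0.079 ] [0.5971 0.0802 0.079 ]
bLens [ 0.6425 -0.0695  0.079 ] [ 0.6417 -0.0681  0.079 ]
bNear [0.4473 0.0358 0.079 ] [0.4493 0.0365 0.079 ]
trayend [ 0.4837 -0.123   0.077 ] [ 0.4863 -0.1256  0.077 ]
lens [ 0.628  -0.0328  0.203 ] [ 0.6286 -0.0328  0.203 ]
lensmouth [ 0.6348 -0.0385  0.115 ] [ 0.6328 -0.0303  0.115 ]
col [ 0.7162 -0.0518  0.239 ] [ 0.7172 -0.0523  0.239 ]
pivot [0.4996 0.2733 0.099 ] [0.4971 0.2645 0.099 ]
tip [0.4299 0.3101 0.099 ] [0.4311 0.3133 0.099 ]
hub 0.0 0.0
bA 0.1093 61.46
bLens 0.111 -28.6
bNear 0.1094 151.74
trayend 0.124 -118.76
lens 0.0854 -11.6
lensmouth 0.0911 -11.9
col 0.1759 -11.95
pivot 0.2883 99.24
tip 0.3467 109.22
0.08020183053021868 147.75590753992736
```

```bash
cat >> h.py <<'E'
HUB=np.array([.5447,-.0156]); LENS=-11.8
def rel(X,z=None):
    o=manip.get_obs(); R=np.array(o['tcp_rot']); d=np.array(X)-o['tool_pos']; return (R.T@d*100).round(2)
def spokepos(phi,r,g,R,s=1):
    a=np.radians(phi); u=np.array([np.cos(a),np.sin(a)]); t=s*np.array([-u[1],u[0]])
    h=.011*abs(R[:2,1]@t)+.0145*abs(R[:2,2]@t)
    return HUB+r*u-(.006+h+g)*t
E
python3 - <<'E'
from h import *
R=np.array(manip.get_obs()['tcp_rot'])
p=spokepos(61.5,.084,.010,R); print(p, rel([*p,.23]), rel([*p,.062]))
E
```

```text
[0.6104566  0.04428011] [  0.13 -56.22 -40.82] [ 16.93 -56.22 -40.82]
```

>>> arm_command:
  series:
    - [0,-2,-1.5,0,0]
    - [0,-5,-3.6,0,0]
    - [0,-8.5,-6.2,0,0]
    - [0,-12,-8.7,0,0]
    - [0,-15.5,-11.3,0,0]
    - [0,-19,-13.8,0,0]
    - [0,-22.5,-16.3,0,0]
    - [0,-26,-18.9,0,0]
    - [0,-29.5,-21.4,0,0]
    - [0,-33,-24,0,0]
    - [0,-36.5,-26.5,0,0]
    - [0,-40,-29,0,0]
    - [0,-43.5,-31.6,0,0]
    - [0,-47,-34.1,0,0]
    - [0,-50,-36.3,0,0]
    - [0,-52.5,-38.1,0,0]
    - [0,-54.5,-39.6,0,0]
    - [0,-55.7,-40.4,0,0]
    - [0,-56.2,-40.8,0,0]
    - [0,-56.2,-40.8,0,0]
  force: 20

```text
time_s: 3.55
tool_pos: [0.6102, 0.0446, 0.2312]
tcp_rot: [[-0.0, -0.945, 0.328], [0.0, 0.328, 0.945], [-1.0, 0.0, 0.0]]
ft_force: [-0.2, 0.2, 0.2]
opening: 0.0
```

Run:
```python
from h import *
o=manip.get_obs();R=np.array(o['tcp_rot']);p=spokepos(61.5,.084,.010,R); print(o['time_s'],o['tool_pos'],R.round(3),o['opening'], rel([*p,.062]))
s=snap('side','side2.png'); snap('wrist','w2.png')
cv2.imwrite('pics/side2c.png',cv2.resize(s[60:310,200:440,::-1],None,fx=2.4,fy=2.4,interpolation=cv2.INTER_CUBIC))
```

```text
3.55 [0.61023685 0.04462022 0.2311874 ] [[-0.    -0.945  0.328]
 [ 0.     0.328  0.945]
 [-1.     0.     0.   ]] 3.8964187774744106e-05 [16.92 -0.04 -0.03]
```

View pics/side2c.png

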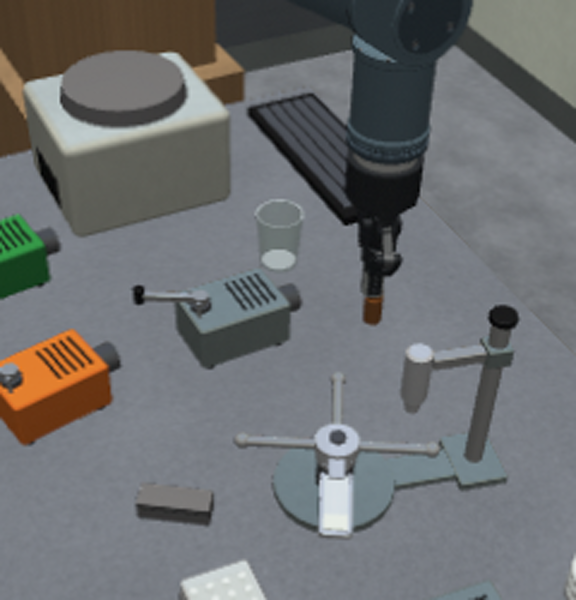

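View pics/w2.png

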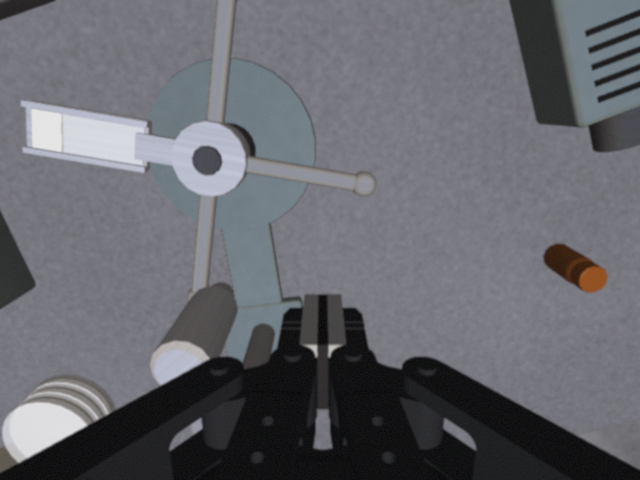

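>>> arm_command:
  series:
    - [3,0,0,0,0]
    - [6.5,0,0,0,0]
    - [10,0,0,0,0]
    - [13,0,0,0,0]
    - [15,0,0,0,0]
    - [16.2,0,0,0,0]
    - [16.9,0,0,0,0]
    - [16.9,0,0,0,0]

```text
time_s: 4.45
tool_pos: [0.61, 0.0452, 0.0621]
tcp_rot: [[-0.001, -0.945, 0.327], [0.0, 0.327, 0.945], [-1.0, 0.001, 0.0]]
ft_force: [-0.1, -0.2, 0.3]
opening: -0.0003
```

Run:
```python
from h import *
o=manip.get_obs();R=np.array(o['tcp_rot']); print(o['tool_pos'],o['ft_force'])
s=snap('side','side3.png'); snap('wrist','w3.png')
cv2.imwrite('pics/side3c.png',cv2.resize(s[160:300,230:430,::-1],None,fx=4,fy=4,interpolation=cv2.INTER_CUBIC))
g=[.004,0]; 
for phi,gg in [(61.5,.004),(61.5,0)]+[(p,0) for p in np.arange(66,169,5.67)]:
  p=spokepos(phi,.080,gg,R); print(round(phi,1),p.round(3),rel([*p,.062]))
```

```text
[0.61003484 0.0451606  0.06211745] [-0.09514312 -0.2159728   0.30307678]
61.5 [0.603 0.044] [ 0.13  0.69 -0.37]
61.5 [0.6   0.046] [ 0.13  1.08 -0.3 ]
66.0 [0.594 0.05 ] [ 0.13  1.79 -0.07]
71.7 [0.586 0.055] [0.12 2.67 0.14]
77.3 [0.58  0.058] [0.12 3.34 0.28]
83.0 [0.574 0.061] [0.12 4.03 0.36]
88.7 [0.567 0.064] [0.12 4.74 0.37]
94.4 [0.56  0.066] [0.12 5.46 0.33]
100.0 [0.553 0.067] [0.12 6.2  0.21]
105.7 [0.546 0.068] [0.12 6.94 0.02]
111.4 [0.538 0.068] [ 0.12  7.67 -0.25]
117.0 [0.53  0.067] [ 0.12  8.38 -0.6 ]
122.7 [0.522 0.065] [ 0.12  9.08 -1.03]
128.4 [0.514 0.062] [ 0.11  9.73 -1.54]
134.0 [0.506 0.059] [ 0.11 10.34 -2.13]
139.7 [0.499 0.054] [ 0.11 10.9  -2.8 ]
145.4 [0.492 0.049] [ 0.11 11.38 -3.53]
151.0 [0.485 0.043] [ 0.11 11.79 -4.33]
156.7 [0.48  0.036] [ 0.11 12.11 -5.18]
162.4 [0.475 0.028] [ 0.11 12.34 -6.01]
168.1 [0.471 0.022] [ 0.11 12.49 -6.72]
```

View pics/side3c.png

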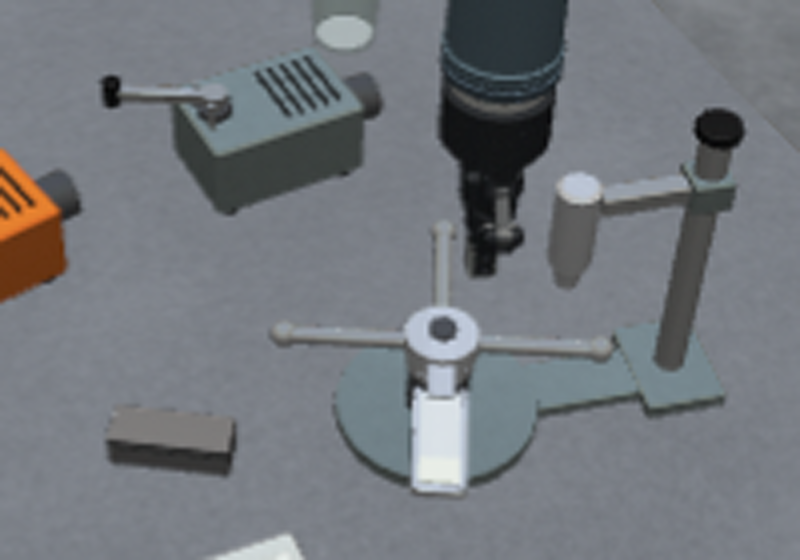

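View pics/w3.png

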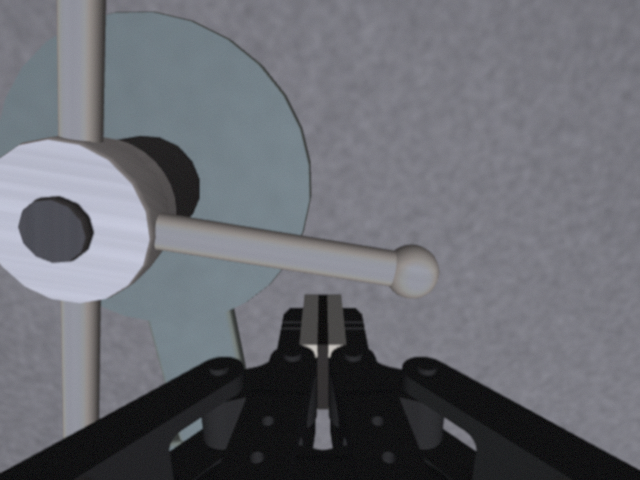

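>>> arm_command:
  series:
    - [0,0.7,-0.4,0,0]
    - [0,1.1,-0.3,0,0]
    - [0,1.45,-0.2,0,0]
    - [0,1.8,-0.1,0,0]
    - [0,2.25,0.05,0,0]
    - [0,2.7,0.15,0,0]
    - [0,3.35,0.3,0,0]
    - [0,4.05,0.35,0,0]
    - [0,4.75,0.35,0,0]
    - [0,5.45,0.3,0,0]
    - [0,6.2,0.2,0,0]
    - [0,6.95,0,0,0]
    - [0,7.65,-0.25,0,0]
    - [0,8.4,-0.6,0,0]
    - [0,9.1,-1.05,0,0]
    - [0,9.7,-1.55,0,0]
    - [0,10.3,-2.1,0,0]
    - [0,10.65,-2.45,0,0]
    - [0,10.9,-2.8,0,0]
    - [0,10.9,-2.8,0,0]

```text
time_s: 6.55
tool_pos: [0.4973, 0.0532, 0.0622]
tcp_rot: [[-0.001, -0.945, 0.328], [-0.0, 0.328, 0.945], [-1.0, 0.001, -0.001]]
ft_force: [-0.1, 0.1, 0.4]
opening: -0.0002
```

Run:
```python
from h import *
o=manip.get_obs();R=np.array(o['tcp_rot']); print(o['time_s'],o['tool_pos'],o['ft_force'])
s=snap('side','side4.png'); snap('wrist','w4.png');t=snap('top','top4.png')
cv2.imwrite('pics/side4c.png',cv2.resize(s[160:300,230:430,::-1],None,fx=4,fy=4,interpolation=cv2.INTER_CUBIC))
cv2.imwrite('pics/top4c.png',cv2.resize(t[160:290,250:450,::-1],None,fx=4,fy=4,interpolation=cv2.INTER_CUBIC))
```

```text
6.55 [0.49734524 0.05322055 0.06219454] [-0.08302501  0.10457976  0.37810928]
```

View pics/side4c.png

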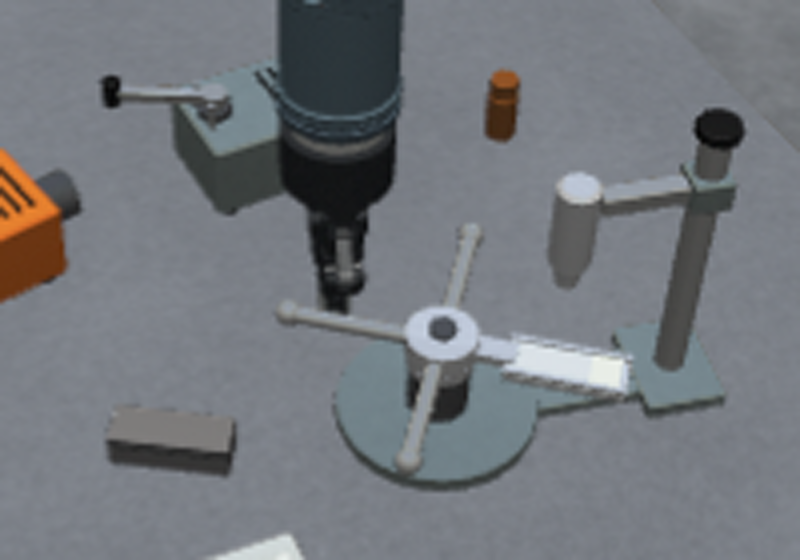

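View pics/w4.png

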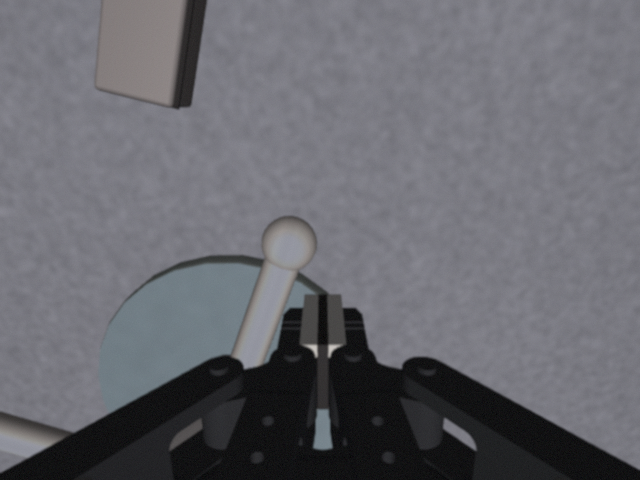

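View pics/top4c.png

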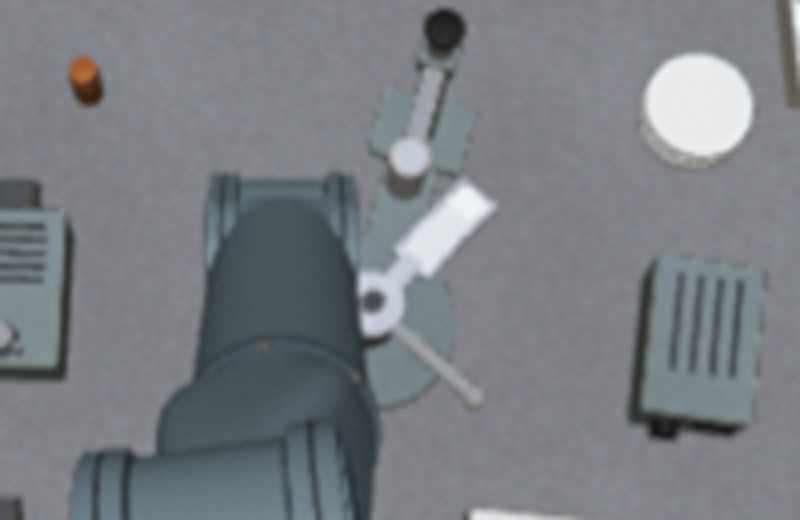

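```bash
cat >> h.py <<'E'
def ang(cam,uv,sc,off,z):
    a=onplane(manip.get_calibration(cam),np.array(uv)/sc+off,z)
    d=a[:,:2]-HUB; return np.degrees(np.arctan2(d[:,1],d[:,0])).round(1),np.hypot(d[:,0],d[:,1]).round(4)
E
python3 - <<'E'
from h import *
print(ang('side',[(287,310),(470,230),(408,459),(628,374)],4,[230,160],.079))
print(ang('top',[(479,397),(481,194)],4,[250,160],.079))
R=np.array(manip.get_obs()['tcp_rot'])
E
```

```text
(array([ 140.2,   50.8, -129.1,  -39. ]), array([0.1081, 0.1114, 0.1073, 0.1287]))
(array([-128.4,  -40.5]), array([0.1107, 0.1272]))
```

Run:
```python
from h import *
R=np.array(manip.get_obs()['tcp_rot'])
q=spokepos(139.7,.08,0,R)
for phi in list(range(142,167,2))+[167]:
  p=spokepos(phi,.080,0,R)-q; print(phi,(R[:2,1]@p*100).round(2),(R[:2,2]@p*100).round(2))
```

```text
142 0.21 -0.29
144 0.37 -0.55
146 0.53 -0.82
148 0.68 -1.1
150 0.82 -1.38
152 0.95 -1.67
154 1.07 -1.97
156 1.18 -2.27
158 1.27 -2.58
160 1.36 -2.89
162 1.43 -3.17
164 1.49 -3.41
166 1.55 -3.66
167 1.57 -3.79
```

>>> arm_command:
  series:
    - [0,0.2,-0.3,0,0]
    - [0,0.35,-0.55,0,0]
    - [0,0.55,-0.8,0,0]
    - [0,0.7,-1.1,0,0]
    - [0,0.8,-1.4,0,0]
    - [0,0.95,-1.65,0,0]
    - [0,1.05,-1.95,0,0]
    - [0,1.2,-2.25,0,0]
    - [0,1.25,-2.55,0,0]
    - [0,1.35,-2.9,0,0]
    - [0,1.4,-3.1,0,0]
    - [0,1.45,-3.3,0,0]
    - [0,1.5,-3.45,0,0]
    - [0,1.55,-3.6,0,0]
    - [0,1.55,-3.65,0,0]
    - [0,1.55,-3.65,0,0]

```text
time_s: 8.3
tool_pos: [0.4714, 0.0243, 0.0623]
tcp_rot: [[-0.0, -0.945, 0.328], [-0.0, 0.328, 0.945], [-1.0, 0.0, -0.0]]
ft_force: [0.1, 0.7, 0.8]
opening: 0.0001
```

Run:
```python
from h import *
o=manip.get_obs();R=np.array(o['tcp_rot']); print(o['time_s'],o['tool_pos'],o['ft_force'])
s=snap('side','side5.png'); t=snap('top','top5.png')
cv2.imwrite('pics/side5c.png',cv2.resize(s[160:300,230:430,::-1],None,fx=4,fy=4,interpolation=cv2.INTER_CUBIC))
cv2.imwrite('pics/top5c.png',cv2.resize(t[160:290,250:450,::-1],None,fx=4,fy=4,interpolation=cv2.INTER_CUBIC))
```

```text
8.3 [0.4713939  0.02429448 0.06226934] [0.13746249 0.67444471 0.82040361]
```

View pics/side5c.png

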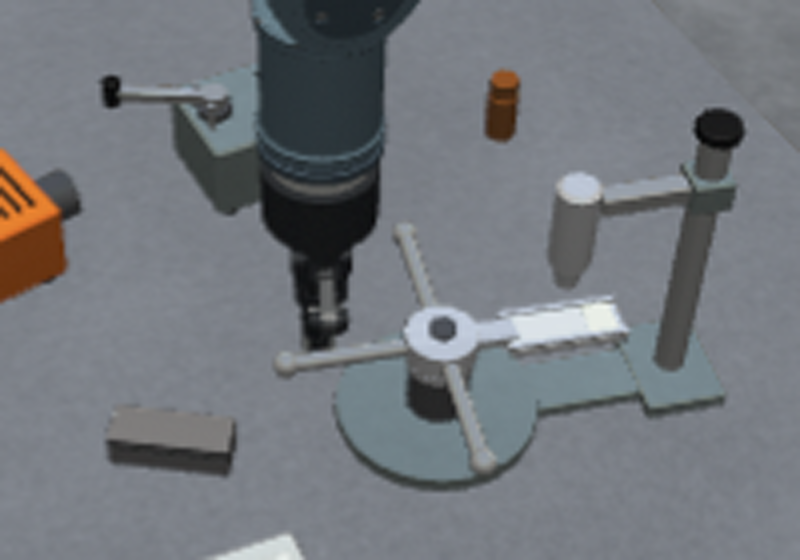

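View pics/top5c.png

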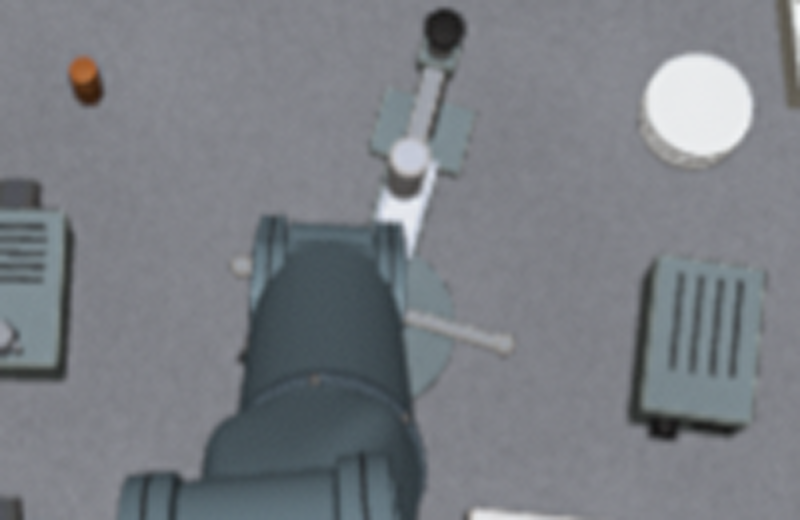

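Run:
```python
from h import *
print(ang('side',[(284,364),(404,231),(484,459),(623,316)],4,[230,160],.079))
print(ang('top',[(507,342),(240,265)],4,[250,160],.079))
print(ang('top',[(410,154)],4,[250,160],.203),ang('top',[(444,27)],4,[250,160],.239))
print(ang('side',[(579,186)],4,[230,160],.203),ang('side',[(720,124)],4,[230,160],.239))
```

```text
(array([ 166.9,   75.9, -102.6,  -15. ]), array([0.1085, 0.1087, 0.1066, 0.1301]))
(array([-102.3,   76.1]), array([0.1098, 0.1094]))
(array([-11.7]), array([0.0866])) (array([-12.]), array([0.1751]))
(array([-11.6]), array([0.0856])) (array([-12.]), array([0.1764]))
```

>>> arm_command:
  series:
    - [0,0,-0.1,0,0]
    - [0,0,-0.2,0,0]
    - [0,0,-0.2,0,0]
    - [0,0,-0.2,0,0]
    - [0,0,-0.2,0,0]

```text
time_s: 8.9
tool_pos: [0.4708, 0.0224, 0.0623]
tcp_rot: [[-0.0, -0.945, 0.328], [-0.0, 0.328, 0.945], [-1.0, 0.0, -0.0]]
ft_force: [0.1, 1.3, 1.1]
opening: -0.0
```

>>> arm_command:
  series:
    - [0,0,0.2,0,0]
    - [0,0,0.8,0,0]
    - [0,0,2,0,0]
    - [0,0,3,0,0]
    - [0,0,3,0,0]
    - [-3,0,3,0,0]
    - [-7,0,3,0,0]
    - [-11,0,3,0,0]
    - [-14,0,3,0,0]
    - [-14,0,3,0,0]

```text
time_s: 9.9
tool_pos: [0.4834, 0.0512, 0.2062]
tcp_rot: [[0.007, -0.945, 0.328], [0.002, 0.328, 0.945], [-1.0, -0.006, 0.004]]
ft_force: [0.2, -0.2, -0.6]
opening: -0.0005
```

Run:
```python
from h import *
o=manip.get_obs();R=np.array(o['tcp_rot']); print(o['time_s'],o['tool_pos'],o['ft_force'])
s=snap('side','side6.png'); t=snap('top','top6.png'); w=snap('wrist','w6.png')
cv2.imwrite('pics/side6c.png',cv2.resize(s[160:300,230:430,::-1],None,fx=4,fy=4,interpolation=cv2.INTER_CUBIC))
cv2.imwrite('pics/top6c.png',cv2.resize(t[160:290,250:450,::-1],None,fx=4,fy=4,interpolation=cv2.INTER_CUBIC))
```

```text
9.9 [0.48336751 0.05120096 0.20617091] [ 0.19316672 -0.19978608 -0.62674141]
```

View pics/side6c.png

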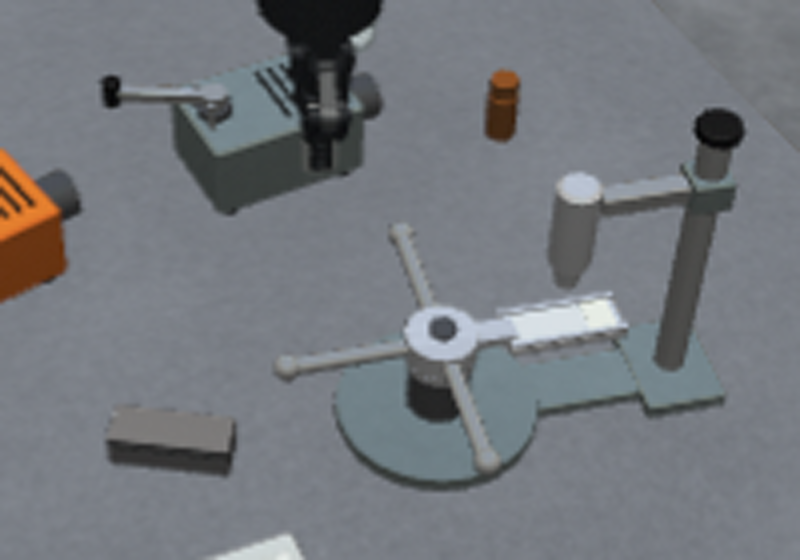

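View pics/top6c.png

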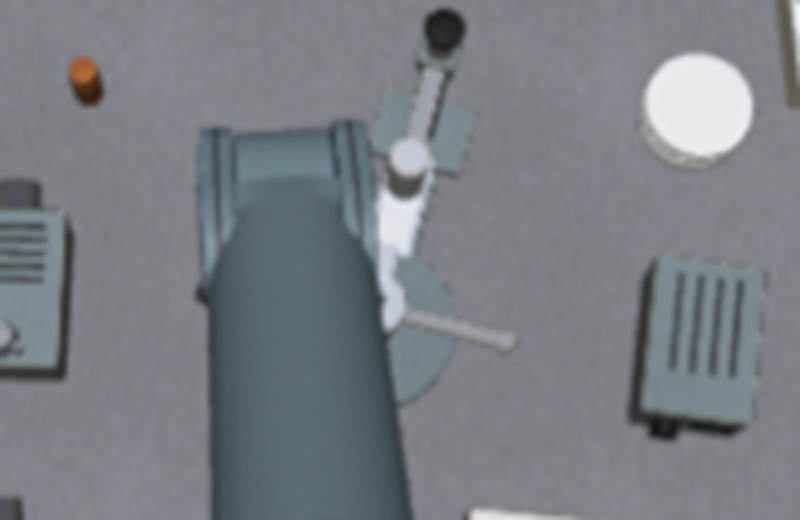

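View pics/w6.png

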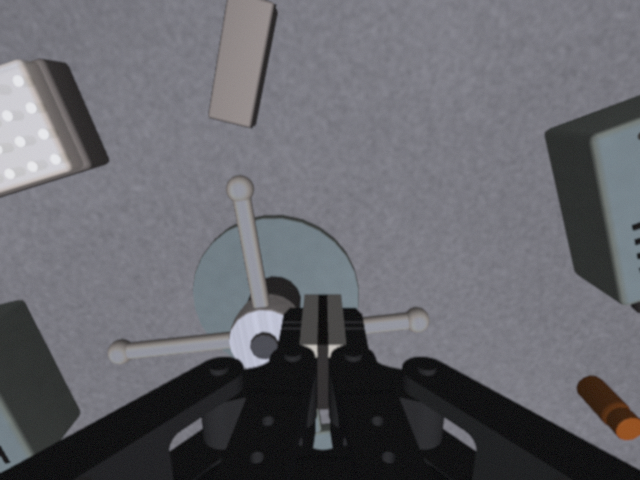

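Run:
```python
from h import *
print(ang('side',[(286,365),(401,231),(488,460),(622,313)],4,[230,160],.079))
print(ang('top',[(510,341)],4,[250,160],.079))
print(ang('wrist',[(239,187),(418,319),(120,351)],1,[0,0],.079))
print(onplane(manip.get_calibration('wrist'),[(263,345)],.091))
```

```text
(array([ 167.5,   77.1, -101.4,  -13.7]), array([0.1074, 0.1091, 0.1079, 0.1303]))
(array([-101.6]), array([0.1118]))
(array([ 166.6,   78.4, -102.7]), array([0.1081, 0.1099, 0.1039]))
[[ 0.54428567 -0.01363168  0.091     ]]
```

>>> arm_command:
  series:
    - [0,1,2,1,0]
    - [0,2.5,5,3,0]
    - [0,4,8.5,5,0]
    - [0,5.5,12,7,0]
    - [0,7,15,9,0]
    - [0,8.5,18,11,0]
    - [0,10,21,12,0]
    - [0,11.5,24,13,0]
    - [0,12.5,26,13,0]
    - [0,12.9,27.2,13,0]
    - [0,12.9,27.2,13,0]

```text
time_s: 11.15
tool_pos: [0.447, 0.3511, 0.2009]
tcp_rot: [[-0.002, -0.848, 0.53], [-0.001, 0.53, 0.848], [-1.0, 0.001, -0.002]]
ft_force: [-0.1, -0.8, -0.0]
opening: -0.0001
```

Run:
```python
from h import *
o=manip.get_obs();R=np.array(o['tcp_rot']); print(o['time_s'],o['tool_pos'],o['ft_force'],R.round(3),np.round(o['joints'],1))
s=snap('side','side7.png'); t=snap('top','top7.png'); w=snap('wrist','w7.png')
cv2.imwrite('pics/side7c.png',cv2.resize(s[160:300,230:430,::-1],None,fx=4,fy=4,interpolation=cv2.INTER_CUBIC))
cv2.imwrite('pics/top7c.png',cv2.resize(t[160:290,250:450,::-1],None,fx=4,fy=4,interpolation=cv2.INTER_CUBIC))
```

```text
11.15 [0.44703017 0.3510987  0.20089276] [-0.13735091 -0.81631081 -0.02773628] [[-0.002 -0.848  0.53 ]
 [-0.001  0.53   0.848]
 [-1.     0.001 -0.002]] [-49.3  24.9   8.7 102.8  -4.6  52.7  19.4]
```

View pics/side7c.png

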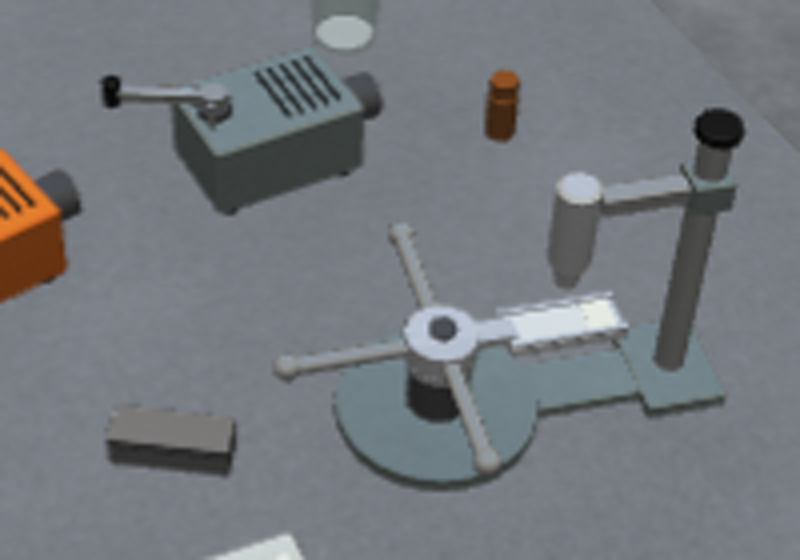

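View pics/top7c.png

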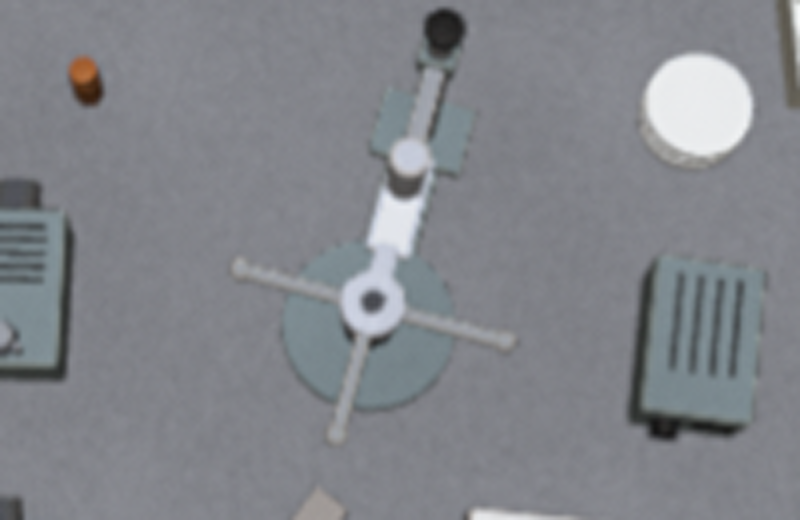

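View pics/w7.png

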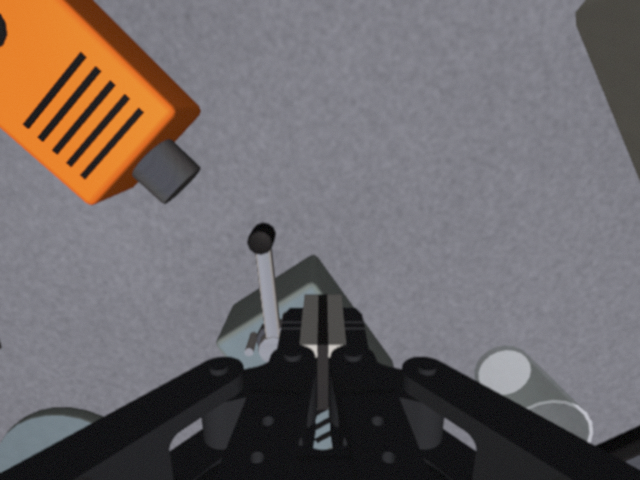

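```bash
python3 - <<'E'
from h import *
print(ang('top',[(240,267),(508,341),(336,435)],4,[250,160],.079))
a=onplane(manip.get_calibration('top'),np.array([(240,267),(508,341)])/4+[250,160],.079);d=a[0]-a[1];print(np.degrees(np.arctan2(d[1],d[0])),a.mean(0))
a=onplane(manip.get_calibration('side'),np.array([(401,231),(488,460)])/4+[230,160],.079);d=a[0]-a[1];print(np.degrees(np.arctan2(d[1],d[0])),a.mean(0))
c=manip.get_calibration('wrist')
print(onplane(c,[(261,239),(268,350)],.099))
# predicted lever in views
P=np.array([.4985,.269]); 
for z in (.099,):
  tip=[.4305,.3117,z]
  print([(n,proj(manip.get_calibration(n),[tip,[*P,z]]).round(1).tolist()) for n in('top','side','wrist')])
E
python3 - <<'E'
import cv2
i=cv2.imread('pics/top1.png')[225:280,225:275]
j=cv2.imread('pics/side1.png')[165:215,245:330]
cv2.imwrite('pics/lv.png',cv2.resize(i,None,fx=10,fy=10,interpolation=cv2.INTER_CUBIC))
cv2.imwrite('pics/lvs.png',cv2.resize(j,None,fx=9,fy=9,interpolation=cv2.INTER_CUBIC))
E
```

```text
(array([  76.9, -101.8,  167.7]), array([0.1089, 0.1103, 0.1079]))
77.55064153360267 [ 0.54574437 -0.01653633  0.079     ]
77.803446707279 [ 0.54622586 -0.01531484  0.079     ]
[[0.43177468 0.31520981 0.099     ]
 [0.49782769 0.27506717 0.099     ]]
[('top', [[235.2, 264.4], [251.0, 243.8]]), ('side', [[257.5, 180.9], [283.4, 183.0]]), ('wrist', [[255.1, 240.2], [261.1, 355.0]])]
```

View pics/lv.png

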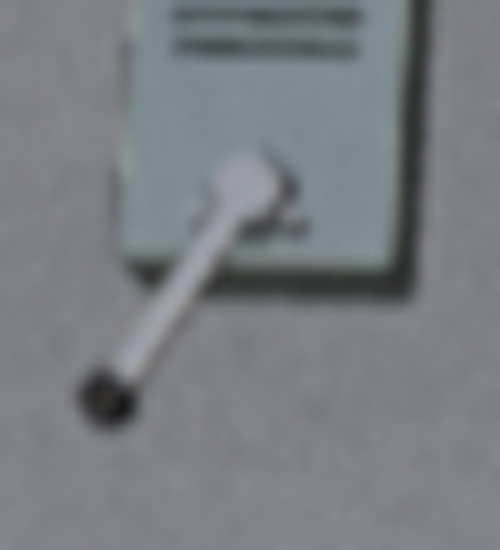

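View pics/lvs.png

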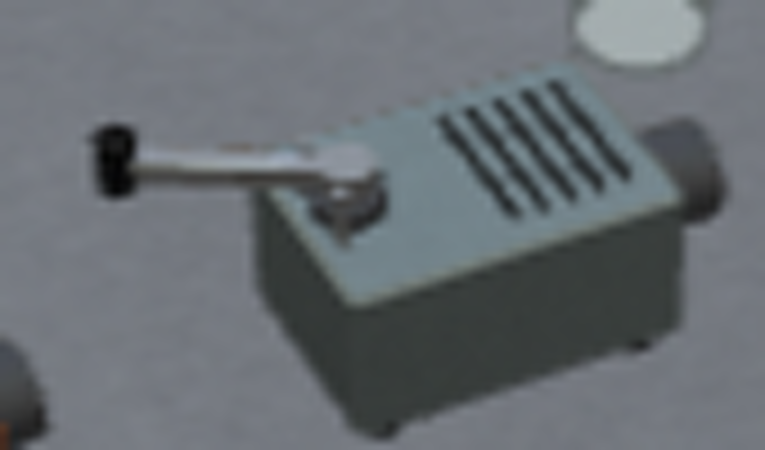

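```bash
cat >> h.py <<'E'
PIV=np.array([.499,.273])
def levpos(th,g,r=.079):
    a=np.radians(th);u=np.array([np.cos(a),np.sin(a)]);t=np.array([-u[1],u[0]])
    return PIV+r*u-(.008+.0145+g)*t
E
python3 - <<'E'
from h import *
c=manip.get_calibration('top');print(onplane(c,[(249.7,243.5)],.095),onplane(c,[(235.8,264.9)],.099))
c=manip.get_calibration('side');print(onplane(c,[(283.3,183.1)],.095),onplane(c,[(258,180.3)],.099))
print(rel([*levpos(150,.013),.083]))
o=manip.get_obs();R=np.array(o['tcp_rot']);q=levpos(150,.013)
for th,g in [(150,.006),(150,0)]+[(t,0) for t in range(155,220,5)]:
  p=levpos(th,g)-q; print(th,(R[:2,1]@p*100).round(2),(R[:2,2]@p*100).round(2))
E
```

```text
[[0.49996418 0.27381933 0.095     ]] [[0.42921777 0.30959345 0.099     ]]
[[0.49995323 0.27327457 0.095     ]] [[0.43281607 0.313594   0.099     ]]
[11.87 -0.24 -0.38]
150 -0.03 -0.7
150 -0.05 -1.3
155 0.09 -2.0
160 0.16 -2.71
165 0.18 -3.43
170 0.13 -4.15
175 0.02 -4.85
180 -0.15 -5.55
185 -0.38 -6.23
190 -0.67 -6.88
195 -1.02 -7.51
200 -1.42 -8.11
205 -1.87 -8.66
210 -2.36 -9.18
215 -2.9 -9.65
```

>>> arm_command:
  series:
    - [3,0,0,0,0]
    - [6,0,0,0,0]
    - [8.5,0,0,0,0]
    - [10.3,0,0,0,0]
    - [11.3,0,0,0,0]
    - [11.8,0,0,0,0]
    - [11.8,0,0,0,0]

```text
time_s: 12.0
tool_pos: [0.4482, 0.3495, 0.0843]
tcp_rot: [[-0.0, -0.846, 0.532], [-0.0, 0.532, 0.846], [-1.0, -0.0, -0.0]]
ft_force: [-0.0, 0.6, 0.2]
opening: 0.0004
```

Run:
```python
from h import *
o=manip.get_obs(); print(o['tool_pos'],o['ft_force'])
s=snap('side','side8.png'); snap('wrist','w8.png')
cv2.imwrite('pics/side8c.png',cv2.resize(s[120:260,230:430,::-1],None,fx=4,fy=4,interpolation=cv2.INTER_CUBIC))
```

```text
[0.44820052 0.3494651  0.08432143] [-0.00615266  0.57598096  0.15837052]
```

View pics/side8c.png

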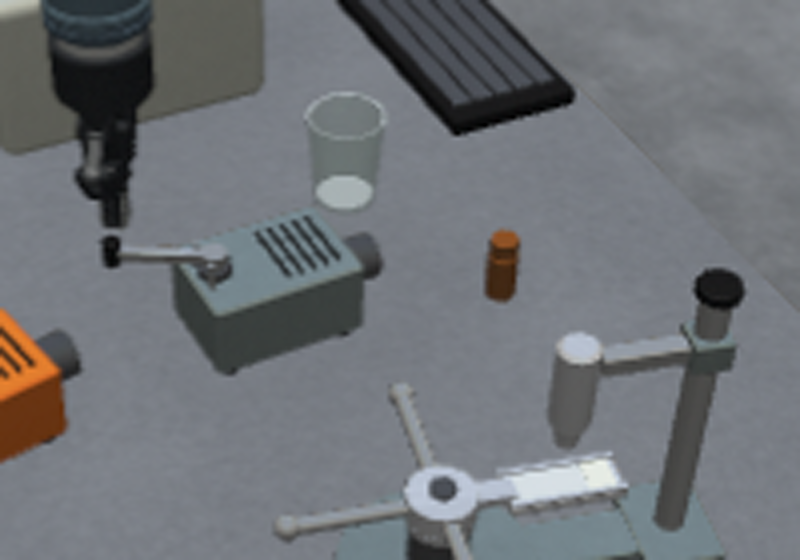

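View pics/w8.png

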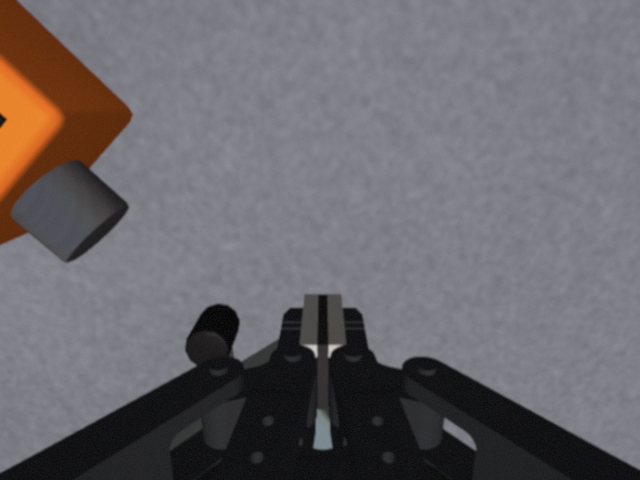

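>>> arm_command:
  series:
    - [0,-0.1,-0.6,0,0]
    - [0,-0.1,-1.1,0,0]
    - [0,-0.1,-1.6,0,0]
    - [0,0,-2.35,-5,0]
    - [0,0.05,-3.05,-10,0]
    - [0,0.1,-3.75,-15,0]
    - [0,0.05,-4.5,-20,0]
    - [0,-0.05,-5.2,-25,0]
    - [0,-0.25,-5.9,-30,0]
    - [0,-0.5,-6.6,-35,0]
    - [0,-0.75,-7.25,-40,0]
    - [0,-1.1,-7.85,-45,0]
    - [0,-1.1,-7.85,-45,0]

```text
time_s: 13.4
tool_pos: [0.4154, 0.2765, 0.0845]
tcp_rot: [[-0.0, -0.975, -0.222], [-0.0, -0.222, 0.975], [-1.0, 0.0, -0.0]]
ft_force: [-0.1, -0.8, -0.0]
opening: -0.0002
```

Run:
```python
from h import *
o=manip.get_obs(); R=np.array(o['tcp_rot']);print(o['tool_pos'],o['ft_force'],R.round(3)[:2],levpos(195,0))
s=snap('side','side9.png'); w=snap('wrist','w9.png')
cv2.imwrite('pics/side9c.png',cv2.resize(s[120:260,230:430,::-1],None,fx=4,fy=4,interpolation=cv2.INTER_CUBIC))
q=levpos(195,0)
for th in [200,205,209,212,214,216,218]:
  p=levpos(th,0)-q; print(th,(R[:2,1]@p*100).round(2),(R[:2,2]@p*100).round(2))
```

```text
[0.41541791 0.27649415 0.08446324] [-0.14098483 -0.84066573 -0.00568633] [[-0.    -0.975 -0.222]
 [-0.    -0.222  0.975]] [0.41686843 0.27428663]
200 0.14 -0.7
205 0.22 -1.42
209 0.24 -1.99
212 0.22 -2.42
214 0.2 -2.7
216 0.17 -2.99
218 0.13 -3.27
```

View pics/side9c.png

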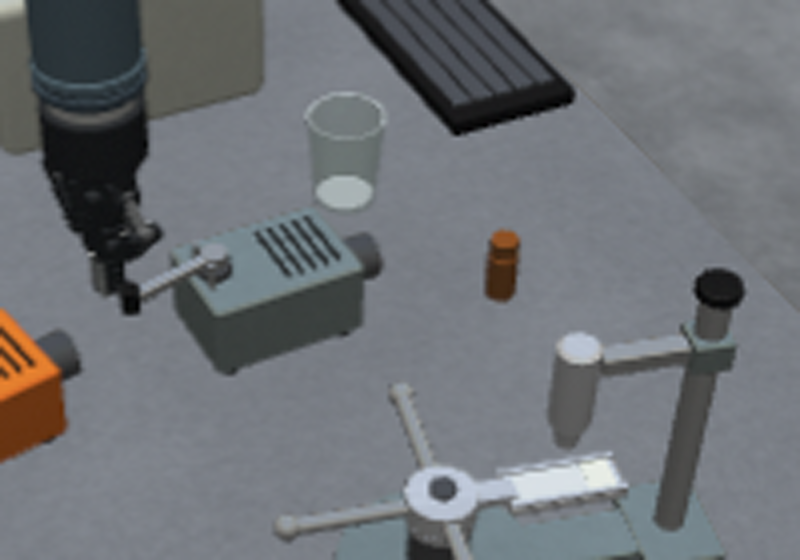

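View pics/w9.png

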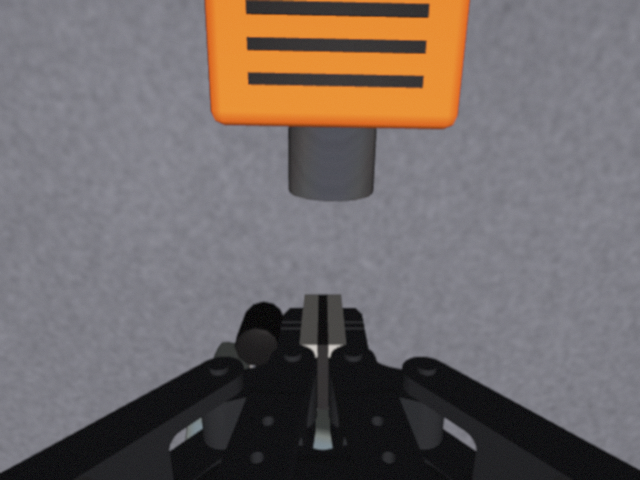

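>>> arm_command:
  series:
    - [0,0.1,-0.35,-2,0]
    - [0,0.15,-0.9,-5,0]
    - [0,0.2,-1.4,-9,0]
    - [0,0.25,-1.9,-13,0]
    - [0,0.25,-2.3,-16,0]
    - [0,0.2,-2.6,-18,0]
    - [0,0.2,-2.8,-19,0]
    - [0,0.2,-2.8,-19,0]

```text
time_s: 14.3
tool_pos: [0.4199, 0.2501, 0.0843]
tcp_rot: [[0.0, -0.85, -0.527], [0.0, -0.527, 0.85], [-1.0, -0.0, -0.0]]
ft_force: [-0.1, 0.4, -0.1]
opening: -0.0001
```

Run:
```python
from h import *
o=manip.get_obs(); R=np.array(o['tcp_rot']);print(o['time_s'],o['tool_pos'],o['ft_force'],R.round(3)[:2],levpos(214,0))
s=snap('side','side10.png'); w=snap('wrist','w10.png')
cv2.imwrite('pics/side10c.png',cv2.resize(s[165:215,245:330,::-1],None,fx=9,fy=9,interpolation=cv2.INTER_CUBIC))
c=manip.get_calibration('side')
for th in [200,206,212,216,219,222]:
  a=np.radians(th); x=[*(PIV+[.001,.0005]+.079*np.array([np.cos(a),np.sin(a)])),.099]; print(th,((proj(c,[x])-[245,165])*9).round(0))
```

```text
14.3 [0.41985915 0.25009935 0.08432173] [-0.08514056  0.36381508 -0.0702788 ] [[ 0.    -0.85  -0.527]
 [ 0.    -0.527  0.85 ]] [0.42092419 0.24747711]
200 [[169. 260.]]
206 [[186. 271.]]
212 [[206. 281.]]
216 [[220. 287.]]
219 [[231. 291.]]
222 [[242. 294.]]
```

View pics/side10c.png

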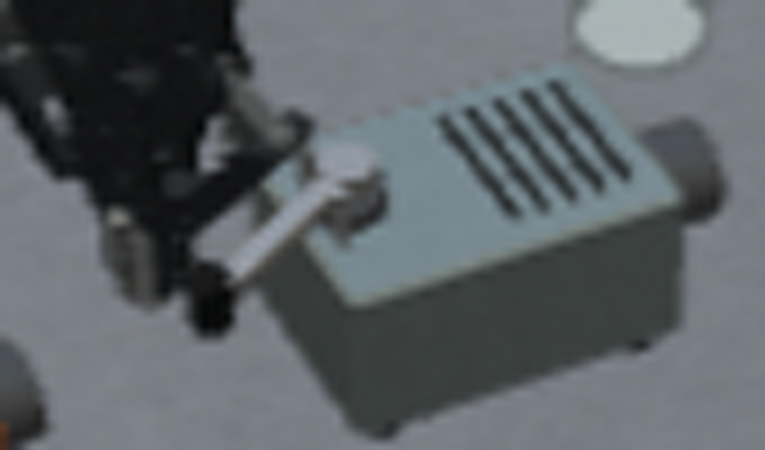

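>>> arm_command:
  series:
    - [0,0,-0.2,0,0]
    - [0,0,-0.4,-2,0]
    - [0,0,-0.6,-3,0]
    - [0,0,-0.6,-4,0]
    - [0,0,-0.6,-4,0]

```text
time_s: 14.9
tool_pos: [0.4226, 0.2449, 0.0842]
tcp_rot: [[-0.001, -0.81, -0.586], [-0.0, -0.586, 0.81], [-1.0, 0.0, 0.0]]
ft_force: [-1.2, 1.4, -0.1]
opening: 0.0001
```

>>> arm_command:
  series:
    - [0,0,-0.1,0,0]
    - [0,0,-0.1,0,0]
    - [0,0,-0.1,0,0]

```text
time_s: 15.2
tool_pos: [0.4228, 0.2447, 0.0842]
tcp_rot: [[-0.001, -0.81, -0.586], [0.0, -0.586, 0.81], [-1.0, 0.0, 0.001]]
ft_force: [-5.4, 2.7, -0.4]
opening: 0.0002
```

>>> arm_command:
  series:
    - [0,0,-0.1,0,0]
    - [0,0,-0.1,0,0]
    - [0,0,-0.1,0,0]

```text
time_s: 15.5
tool_pos: [0.423, 0.2445, 0.0842]
tcp_rot: [[-0.001, -0.81, -0.587], [0.001, -0.587, 0.81], [-1.0, 0.0, 0.002]]
ft_force: [-5.9, 5.2, -0.5]
opening: -0.0002
```

>>> arm_command:
  series:
    - [0,0,0.3,0,0]
    - [0,0,1,0,0]
    - [0,0,2.5,0,0]
    - [0,0,4.5,0,0]
    - [0,0,5,0,0]
    - [-3,0,5,0,0]
    - [-7,0,5,0,0]
    - [-11,0,7,0,0]
    - [-14,0,10,0,0]
    - [-15,0,14,0,0]
    - [-15,0,17,0,0]
    - [-15,0,18,0,0]
    - [-15,0,18,0,0]

```text
time_s: 16.8
tool_pos: [0.3182, 0.3896, 0.2342]
tcp_rot: [[0.0, -0.809, -0.588], [-0.0, -0.588, 0.809], [-1.0, -0.0, -0.0]]
ft_force: [0.1, -1.1, 0.1]
opening: 0.0
```

Run:
```python
from h import *
o=manip.get_obs(); R=np.array(o['tcp_rot']);print(o['time_s'],o['tool_pos'],o['ft_force'])
s=snap('side','side11.png'); t=snap('top','top11.png')
a=cv2.resize(s[165:215,245:330,::-1],None,fx=9,fy=9,interpolation=cv2.INTER_CUBIC)
cv2.imwrite('pics/s11.png',a)
cv2.imwrite('pics/t11.png',cv2.resize(t[140:290,210:440,::-1],None,fx=3.4,fy=3.4,interpolation=cv2.INTER_CUBIC))
```

```text
16.8 [0.31819263 0.3896487  0.23419479] [ 0.0844211  -1.12043262  0.05890108]
```

View pics/s11.png

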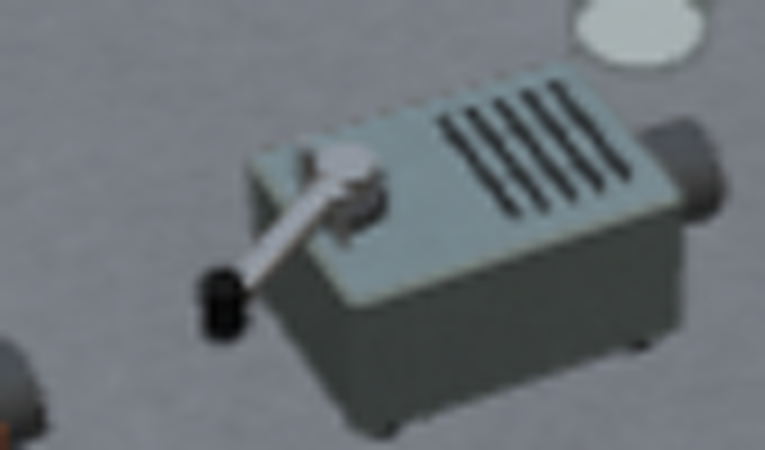

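View pics/t11.png

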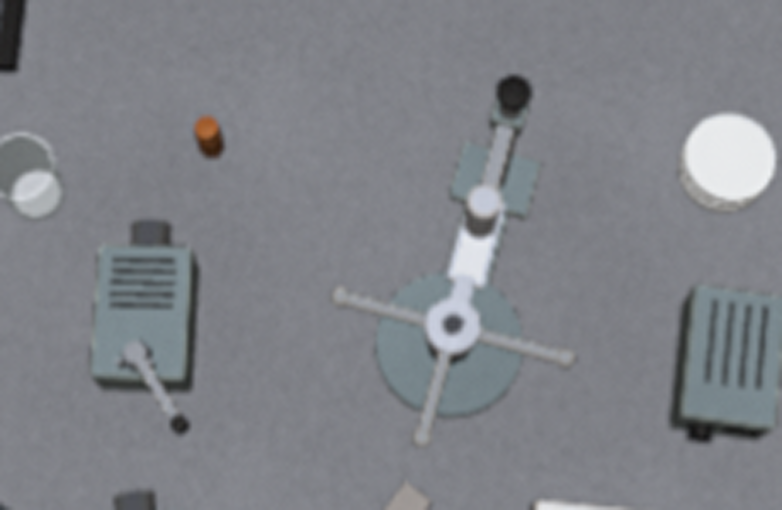

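View pics/side11.png

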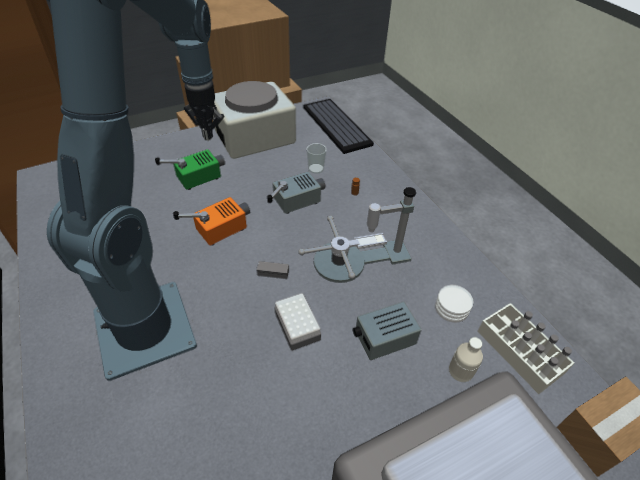

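Run:
```python
from h import *
c=manip.get_calibration('top');P=onplane(c,[np.array((135,352))/3.4+[210,140]],.095)[0];t=onplane(c,[np.array((179,424))/3.4+[210,140]],.099)[0]
d=t-P;print(P,t,np.hypot(*d[:2]),np.degrees(np.arctan2(d[1],d[0]))%360)
c=manip.get_calibration('side')
for p in [(222,281),(117,138)]:
  t=onplane(c,[np.array(p)/9+[245,165]],.099)[0]; d=t[:2]-[.5,.2735];print(t,np.hypot(*d),np.degrees(np.arctan2(d[1],d[0]))%360)
# box axis from top: back/front edges
print(ang('top',[(342,294),(572,357),(422,438)],3.4,[210,140],.079))
```

```text
[0.49987169 0.27379201 0.095     ] [0.43495534 0.22698325 0.099     ] 0.08003244573543507 215.7939637257978
[0.43787574 0.22954108 0.099     ] 0.07610394400669555 215.28309513876013
[0.43275897 0.31344245 0.099     ] 0.07820968907394457 149.28888017405416
(array([  76.2, -100.9,  167.9]), array([0.1074, 0.1139, 0.108 ]))
```

Run:
```python
from h import *
c=manip.get_calibration('wrist'); print(proj(c,[[.5,.2735,.095],[.435,.227,.099]]))
w=snap('wrist','w12.png')
```

```text
[[ 58.38768768 321.26803977]
 [ 33.63199345 219.06369664]]
```

View pics/w12.png

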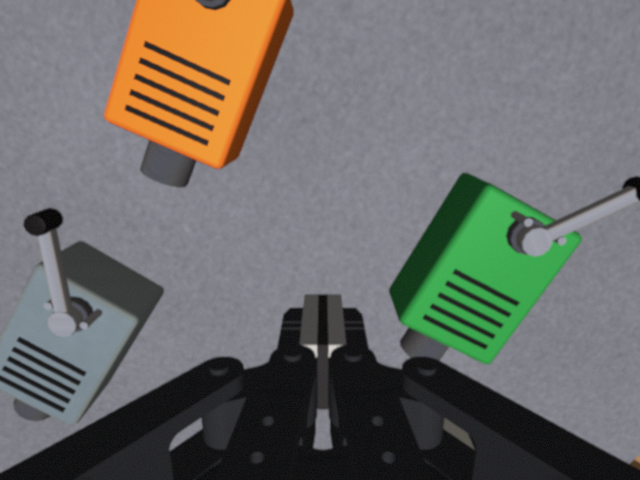

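Run:
```python
import cv2
i=cv2.imread('pics/w12.png')[200:430,0:180]
cv2.imwrite('pics/w12c.png',cv2.resize(i,None,fx=2.6*1,fy=2.6,interpolation=cv2.INTER_CUBIC))
```

```text
(no output)
```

View pics/w12c.png

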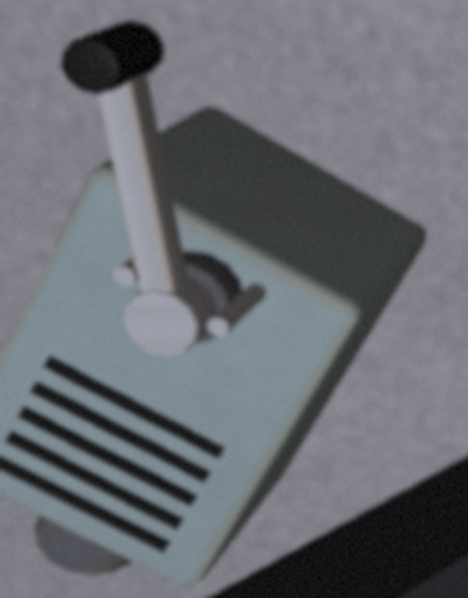

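Run:
```python
from h import *
c=manip.get_calibration('wrist')
f=lambda p,z: onplane(c,[np.array(p)/2.6+[0,200]],z)[0][:2]
A=lambda d: np.degrees(np.arctan2(d[1],d[0]))%360
e=f((100,168),.072)-f((357,312),.072); print('front edge',A(e),np.hypot(*e)); 
s=f((357,312),.072)-f((195,585),.072); print('side edge',A(s),np.hypot(*s))
print('slats',A(f((50,363),.072)-f((220,452),.072)),A(f((0,463),.072)-f((165,545),.072)))
for z in(.093,.096): l=f((92,62),.099)-f((160,322),z); print('lever',A(l),np.hypot(*l))
```

```text
front edge 271.7788574003207 0.08509354895126561
side edge 182.13268958249694 0.12404611186729793
slats 271.95781490930943 272.4353205029612
lever 215.5710396418775 0.07979241031483447
lever 217.0989999813452 0.07815019755328124
```

Run:
```python
from h import *
print(manip.job_done()); print(manip.get_obs()['time_s'])
```

```text
the job is handed in; nothing more can be done
None
the job is handed in; nothing more can be done
```

I turned the carousel about 106° counter-clockwise with the closed fingertips on the spoke opposite the tray, until the slide sat under the lens. Only then did I push the grey lamp box's lever across to its open stop. I then backed off and lifted clear before handing in at about 17 s.

- **Slide:** averaged over the camera views, it sat about 0.5° short of the lens direction, roughly 1 mm. Single readings scattered by about 1–2°, so the worst would put it about 3 mm off, inside the 7 mm limit. It had not moved after the lever push.
- **Lever:** the wrist picture puts it at 215.6–217.1°, and the stop works out at 216.4° from the box's own edges. At the stop the force rose to about 8 N while the lever stopped moving.
- **Disagreement:** measured as travel, the lever turned 63° in the top view and 66° in the side view, against 68.8° for the full swing. I put that down to the shut angle being harder to read. The lever also appeared to rest against its stop pin.
- **Bystanders:** they looked unmoved in the last pictures, though I did not measure them again.

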